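# Set the tube-cap opener in its bench ring

## Task

The tube-cap opener is standing in the blue tube rack. Lift it out and set it handle-down in the ring of the bench stand so that tubes can be opened on it one-handed: its cross pin has to drop into the ring's two slots - press lightly and turn the opener until you feel it drop - so that the head sits right down on the ring. Do not force it, let go of it when it is home, and leave the tubes and the other things on the bench as they are.

Things in the scene. Friction and masses are not known exactly. Their poses are not given: they have to be found in the camera images.
- opener: Hand tool for twisting off tube caps, upright in one of the rack's holes, butt on the worktop, head up. Origin: centre of the butt's underside, z up along the handle. Round handle 13 mm thick (butt chamfered to 8 mm) from z = 0 to 112 mm, a cross pin, then a round grey head 44 mm across from z = 112 to 150 mm with a fluted socket in its top. 0.12 to 0.24 kg.
- shoulder (a point): Point on the opener's axis at the flat underside of its head (the shoulder), 112 mm above its butt.
- head (a point): Point on the opener's axis to grip the head at, from above across its sides, 136 mm above the butt, 14 mm below the head's top. In the rack close the fingers along the rack's x axis.
- cross_pin (a point): Middle of the opener's steel cross pin, 101 mm above its butt: 6 mm thick (underside 98 mm above the butt), 36 mm long, along the opener's y axis, sticking out 18 mm either side of the axis. Axes as the opener's.
- stand: Bench stand fixed to the worktop. Origin: on the worktop straight under the ring's centre; z up, x towards the stand's rod. Grey base plate 160 x 120 x 8 mm, rod 16 mm thick at x = 88 mm, 155 mm high. A split clamp holds the ring: a dark steel collar 56 mm across, 24 mm high, with a 16 mm bore (upper edge chamfered 1.2 mm), open down to the base plate.
- ring_seat (a point): Centre of the collar's flat top, on the ring's axis, 135 mm above the worktop; axes as the stand's. Fully home the opener's shoulder rests here; with the pin lying across the slots it rides on this face and the shoulder stands 14 mm above it. The pin drops in when within about 0.06 rad of the slots.
- slots (a point): Floor of the collar's two slots (one each side), on the axis, 17 mm below its top. Slots 8 mm wide (edges chamfered 1 mm), from the bore to 19.5 mm off the axis, alike both ways round. Axes as the stand's; the slots' own direction is not reported: they lie 0.1 to 0.7 rad off the stand's y axis. The collar stays put under light turning; it slips in its clamp at about 0.3 N m.
- rack: Blue three-tier tube rack, fixed, 100 mm (x) by 225 mm (y), top tier 88 mm high, thin handles to 128 mm at the two y ends; square holes about 15 mm wide. Opener and two tubes stand at x = -11 mm, y = -67.5, 0 and +67.5 mm (which is where changes), a third tube at x = 33 mm, y = 22.5 mm. Origin: centre of its underside; z up.
- test_tube_0: Stoppered glass tube, 18 x 112 mm, standing in the rack. Origin: centre of its underside.
- test_tube_2: Stoppered glass tube, 18 x 112 mm, standing in the rack. Origin: centre of its underside.
- test_tube_3: Stoppered glass tube, 18 x 112 mm, standing in the rack. Origin: centre of its underside.
- bottle_dye: Brown screw-cap bottle, 44 mm across, 78 mm high, standing on the worktop. Origin: centre of its underside.
- dropper: Dropper with a rubber bulb, 132 mm long, 16 mm high, lying on the worktop. Origin: under its middle.
- petri_dish: Petri dish, 62 mm across, 15 mm high, on the worktop. Origin: centre of its underside.
- microtube: Blue microtube, 40 x 17 x 13 mm, lying on the worktop. Origin: under its middle.
- marker: Black marker pen, 127 mm long, 12 mm thick, lying on the worktop. Origin: under its middle.
- tip_5ml: Clear pipette tip, 102 mm long, 13 mm thick, lying on the worktop. Origin: under its middle.
Mind the look-alikes: they are no part of the job. Of the things that look like the opener, the smallest one is meant.

How it is judged (in metres and radians):
On the way:
1. the opener is lifted clear of the rack and held over the ring (z of opener in the frame of stand above 0.125 m and horizontal distance between opener and stand below 0.03 m), for 0.1 s.
At the end, for the whole second after the job is handed in: The opener hangs upright (within 0.06 rad) in the ring, handle down, its shoulder down on the collar's top (no more than 2.5 mm above it) and within 4 mm of the ring's axis, at rest and released (z of shoulder in the frame of ring_seat between -0.003 and 0.0025 m and horizontal distance between shoulder and ring_seat below 0.004 m and angle between opener's own z axis and vertical below 0.06 rad and linear speed of opener below 0.02 m/s); the robot touches nothing.
It fails at once if the opener is forced or dropped on the stand (more than 30 N between them) (contact force between opener and stand above 30 N).
It fails at once if a test tube is knocked or pulled out of place (distance of any of test_tube_0, test_tube_2, test_tube_3 from where it was at the start of the episode above 0.02 m).
It fails at once if a bystander on the worktop (bottle, dropper, petri dish, microtube, marker, pipette tip) is pushed away (distance of any of bottle_dye, dropper, petri_dish, microtube, marker, tip_5ml from where it was at the start of the episode above 0.02 m).
It also fails if it takes over 67 s, if anything falls off the work surface, if the arm or the gripper's body presses on something with over 40 N, if the wrist force passes 120 N, or if a joint passes its speed limit or range.

## Robot

A 6-joint arm with a two-finger parallel gripper is mounted at the origin on a cart in front of the work surface, level with it; the furniture and walls round the work are solid. World frame = base frame: x ahead of the robot, y to its left, z up, the work surface at z = 0. Lengths are in mm, angles in rad, forces in N, time in s.
With the tool pointing down it reaches from about 350 to 775 mm from the base axis. Payload 7.3 kg.
Tool frame: the origin (TCP) lies at the very end of the fingers, on their centre line; the grasp point (between the pads) lies behind it (bot.grip_point_offset is the z of the grasp point in the tool frame, in mm); z points along the fingers, y is the line along which they close (so a half turn about z gives the same grasp; the last joint's range is limited). The gripper opens to 92 mm and grips with 3 to 60 N. Pads are 19 mm wide; open, the fingers measure 130 mm over their backs; the gripper's body (75 mm by 190 mm) begins 47 mm behind the grasp point.
Start: joints at [1.121, 0.342, 1.524, -0, 1.275, -0.146], TCP at [157.038, 500.983, 226.741] pointing down, gripper open.
Joint ranges: [-2.53, 2.53], [-0.77, 2.02], [0.04, 2.7], [-1, 4.14], [0.28, 2.66], [-3.11, 3.11]. Speed limits (rad/s): [2.57, 2.57, 3.14, 3.14, 3.14, 3.14].

## Interface

Orientations are given as [roll, pitch, yaw] about the fixed x, y, z axes, in that order (R = Rz(yaw) Ry(pitch) Rx(roll)).
In Python, from plant import bot gives the robot as it stands. The module is installed in compiled form; this text tells all that it offers.
- The arm moves only by the shell command python3 -m crank 'ROWS'. ROWS is JSON, a list that holds one entry, the list of rows, each a list of 5 numbers: the opening, from 0 (shut) to 1 (fully open), then the shift along the tool's x, y, z in cm, then the turn about the tool's z in degrees. In form: [[[claw, x, y, z, turn], ...]]. A call has exactly 10 rows; each row is the pose to reach, as a shift and turn from the pose commanded when the call began, along the tool's axes at that moment; what a row does not reach only later rows make up. A row lasts 1/10 s, in which the tool goes at most 50 mm and 8.59 degrees, less where a joint would pass 70% of its speed; a pose out of reach is approached as far as the arm can. A call with a gripper value outside its range is refused whole. The fingers move at their own pace and stop on an object; the grip force is fixed at half the most. Time passes only in rows, so rows that repeat a pose let the fingers close, or fill a call up. It gives the time, the measured TCP pose, the force, the opening and the grip force at its end, in the units of the state.
- bot.get_obs(): the state, without advancing time (a new reading comes with each control period).
- bot.capture(name): name is "side" or "top" or "wrist"; returns (picture, depth): 400x640x3 uint8, red, green, blue; 400x640 float32, mm along the optical axis (not along the pixel's ray), 0 where there is no reading.
- bot.calibration(name): a dict with "vertical_fov" (degrees; the focal length in pixels is half the picture's height over the tangent of half this angle, whatever the lens; pixels are square), "cx", "cy" (the principal point, pixels), "D" ([k1, k2, p1, p2, k3] as OpenCV has them; the pictures are not rectified), "rvec" (rotation vector, rad) and "tvec" (3), from world to camera coordinates, as OpenCV has them; the wrist camera has in their place "tool_from_camera" (4x4, takes a point from camera to tool coordinates, whose origin is the TCP and whose axes are the flange's). Camera axes: x right, y down, z forward; pixel columns grow to the right and rows downward; lengths in mm; the calibration is good to about 2 mm. A picture is of the moment at which its call begins: read the wrist's pose just before it. calibration takes no time and is no camera call.
- bot.close_job(): hands the job in; it is judged then, once.
The state is a dict: "time": time; "joint_positions": joint angles; "dq": joint speeds; "tau": joint torques, N m; "tool_pos": TCP position; "tcp_rot": TCP orientation; "contact_force": force on the tool from outside, world axes, zero at the start; "moment": the same for the moment, N m; "grip_width": finger opening in mm; "finger_force": force on a finger pad.
Only numpy, scipy, OpenCV 4.12 (cv2) and the standard library are available. Lean on these libraries where they do the work, as an engineer would, in place of code of your own. Each camera call takes 0.05 s, during which the arm holds its last target. There are 200 camera calls.

## Working session

There is one attempt and no reset: what is moved stays moved. The work goes in short steps, Python scripts to look and compute and a shell command to move; the robot and the scene stay as the last step left them, time stands still between calls to the robot, and variables do not carry over. Pictures are saved under pics/ and viewed, at most 10 in all, crops included, and the job is handed in when it is done.

```bash
mkdir -p pics; cat > h.py <<'E'
import numpy as np, cv2
from scipy.spatial.transform import Rotation as R
from plant import bot
def K(c):
    f=200/np.tan(np.radians(c['vertical_fov'])/2)
    return np.array([[f,0,c['cx']],[0,f,c['cy']],[0,0,1.]])
def pose(name,o=None):
    "camera->world 4x4"
    c=bot.calibration(name); T=np.eye(4)
    if name=='wrist':
        o=o or bot.get_obs()
        T[:3,:3]=R.from_euler('xyz',o['tcp_rot']).as_matrix(); T[:3,3]=o['tool_pos']
        return c,T@np.array(c['tool_from_camera'])
    r=cv2.Rodrigues(np.array(c['rvec'],float))[0]
    T[:3,:3]=r.T; T[:3,3]=-r.T@np.array(c['tvec'],float).ravel(); return c,T
def rays(c,T,uv):
    p=cv2.undistortPoints(np.array(uv,float).reshape(-1,1,2),K(c),np.array(c['D'],float)).reshape(-1,2)
    return np.c_[p,np.ones(len(p))]@T[:3,:3].T
def onplane(c,T,uv,z):
    d=rays(c,T,uv); return T[:3,3]+d*((z-T[2,3])/d[:,2])[:,None]
def cloud(c,T,dep):
    v,u=np.mgrid[:400,:640]; d=rays(c,T,np.c_[u.ravel(),v.ravel()])
    return (T[:3,3]+d*dep.reshape(-1,1)).reshape(400,640,3)
E
python3 - <<'E'
from h import *
o=bot.get_obs(); print(o, bot.grip_point_offset)
for n in ('side','top','wrist'):
    c,T=pose(n,o); im,d=bot.capture(n); cv2.imwrite(f'pics/{n}0.png',im[:,:,::-1]); np.savez(f'{n}0.npz',im=im,d=d,T=T); print(n,T[:3,3].round(),T[:3,2].round(2),(d>0).mean())
E
```

```text
{'time': 0.0, 'joint_positions': array([ 1.12100380e+00,  3.42731189e-01,  1.52503596e+00, -1.25320885e-05,
        1.27538870e+00, -1.45993833e-01]), 'dq': array([-0.00176945, -0.00050939,  0.00205944, -0.00043149, -0.00202724,
        0.00083767]), 'tau': array([-2.53816552e-04, -4.31237519e+01, -2.44215328e+01,  7.17201247e-02,
        5.59447089e-02, -7.49255651e-05]), 'tool_pos': array([156.84971106, 500.58846718, 226.03395741]), 'tcp_rot': array([-3.14004435e+00, -2.15550785e-04,  2.83779745e+00]), 'contact_force': array([ 0.46502582, -0.17518803,  0.77686045]), 'moment': array([ 0.00012514,  0.01871332, -0.08764049]), 'finger_force': 0.0, 'grip_width': 91.69643522172571} -18.8
side [  514. -1076.   773.] [ 0.04  0.85 -0.52] 0.99615625
top [ 434.   14. 1383.] [ 0.08  0.01 -1.  ] 0.996
wrist [ 88. 522. 384.] [ 0.25 -0.08 -0.96] 0.98687890625
```

View pics/top0.png

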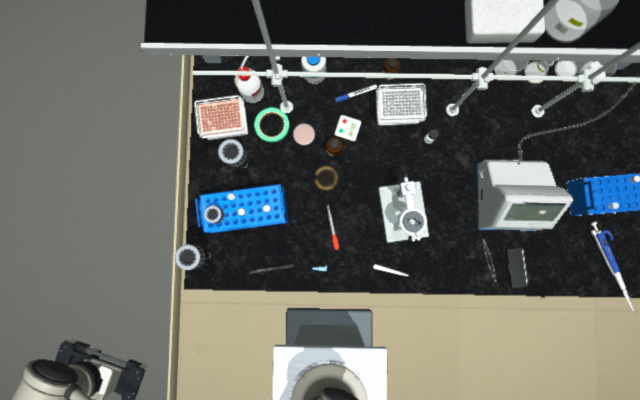

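View pics/side0.png

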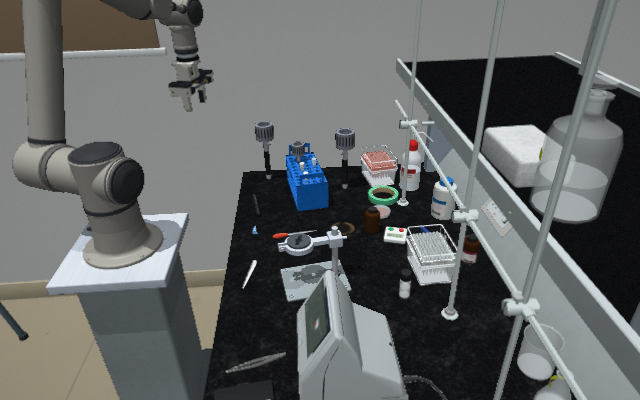

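The top view shows the opener's head at (213,214) in the left end of the blue rack. The ring is at about (412,222) on the stand, and the two larger look-alikes are at (231,152) and (187,257). The side view agrees: the opener is at (298,150) in the rack and the ring at (298,243).

```bash
python3 - <<'E'
from h import *
S={}
for n in ('top','side'):
    z=np.load(n+'0.npz'); c=bot.calibration(n); P=cloud(c,z['T'],z['d']); S[n]=(z,c,P)
z,c,P=S['top']; im=z['im']
def stat(name,m): 
    q=P[m]; print(name,m.sum(),q.mean(0).round(1),q.min(0).round(),q.max(0).round())
def box(u0,u1,v0,v1):
    m=np.zeros((400,640),bool); m[v0:v1,u0:u1]=1; return m
for nm,b in (('head',box(198,228,200,230)),):
    m=b&(P[...,2]>138); stat(nm,m); ct=max(cv2.findContours(m.astype(np.uint8),0,1)[0],key=len); (x,y),r=cv2.minEnclosingCircle(ct); print((x,y),r,onplane(c,z['T'],[[x,y]],150))
for lo,hi in ((125,145),(146,165)):
    m=box(375,435,175,245)&(P[...,2]>lo)&(P[...,2]<hi); stat(f'stand{lo}',m)
hsv=cv2.cvtColor(im,cv2.COLOR_RGB2HSV)
m=box(190,295,175,240)&(abs(hsv[...,0].astype(int)-106)<10)&(hsv[...,1]>140)&(P[...,2]>78)&(P[...,2]<98)
stat('rack',m); r=cv2.minAreaRect(P[m][:,:2].astype(np.float32)); print(r)
m=box(385,430,175,245)&(P[...,2]>3)&(P[...,2]<20); r=cv2.minAreaRect(P[m][:,:2].astype(np.float32)); print('base',r)
z,c,P=S['side']
for nm,b,lo,hi in (('head',box(285,310,138,165),120,170),('ring',box(275,318,230,260),120,150)):
    m=b&(P[...,2]>lo)&(P[...,2]<hi); stat('side '+nm,m)
big=lambda i,u0,u1,v0,v1,k: cv2.resize(i[v0:v1,u0:u1,::-1],None,fx=k,fy=k,interpolation=cv2.INTER_CUBIC)
a=big(S['top'][0]['im'],375,435,175,245,6); b=big(S['side'][0]['im'],262,352,220,300,4)
h=max(a.shape[0],b.shape[0]); pad=lambda i: cv2.copyMakeBorder(i,0,h-i.shape[0],0,0,0)
cv2.imwrite('pics/st.png',np.hstack([pad(a),pad(b)]))
E
```

```text
head 157 [509.2 306.9 147.4] [488. 285. 138.] [530. 330. 157.]
(212.73529052734375, 214.0) 8.792449951171875 [[508.76624117 306.27433553 150.        ]]
stand125 769 [ 522.6 -205.3  131.5] [ 452. -244.  125.] [ 622. -176.  143.]
stand146 32 [ 586.  -195.6  153.1] [ 579. -203.  147.] [ 594. -188.  157.]
rack 1985 [531.2 237.2  86.2] [466. 126.  78.] [595. 359.  98.]
((530.27783203125, 242.66928100585938), (100.18094635009766, 225.8158721923828), 8.726180076599121)
base ((541.2918701171875, -214.45059204101562), (197.8129119873047, 126.85087585449219), 0.35653504729270935)
side head 177 [510.9 304.7 136.3] [480. 280. 120.] [549. 359. 151.]
side ring 548 [ 498.8 -217.   129.3] [ 451. -247.  120.] [ 545. -180.  136.]
```

View pics/st.png

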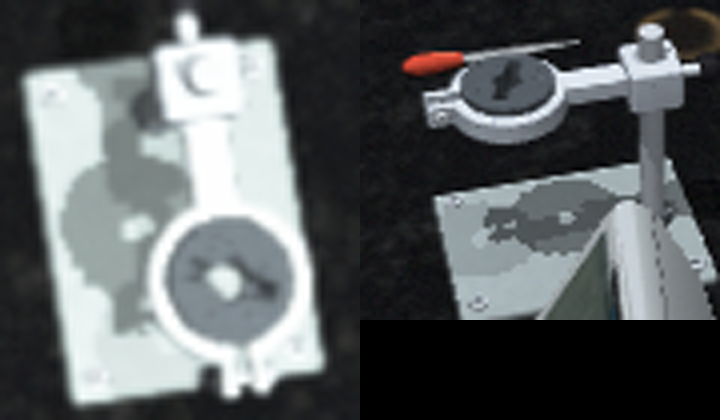

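The crop shows the collar centred at about top pixel (413,222). Its slots run from upper left to lower right, roughly 27° below the image's horizontal. Next I'll check the look-alikes' clearance and work out the moves.

```bash
python3 - <<'E'
from h import *
z=np.load('top0.npz'); c=bot.calibration('top'); P=cloud(c,z['T'],z['d']); im=z['im']
for u0,u1,v0,v1 in ((170,205,240,275),(215,248,135,170)):
    q=P[v0:v1,u0:u1].reshape(-1,3); q=q[q[:,2]>150]; print(len(q),q.min(0).round(),q.max(0).round(),np.median(q,0).round())
# collar grey vs white clamp: dark disc on top
hsv=cv2.cvtColor(im,cv2.COLOR_RGB2HSV); m=np.zeros((400,640),np.uint8); m[205:238,398:428]=1
m&=((hsv[...,2]<160)&(abs(P[...,2]-132)<12)).astype(np.uint8)
n,l,s,ce=cv2.connectedComponentsWithStats(m); k=1+s[1:,4].argmax()
ct=max(cv2.findContours((l==k).astype(np.uint8),0,1)[0],key=len); e=cv2.fitEllipse(ct); print(e,onplane(c,z['T'],[e[0]],135))
print(P[l==k].mean(0))
# hole/obstacles along transit
q=P.reshape(-1,3); q=q[(q[:,0]>350)&(q[:,0]<650)&(abs(q[:,1])<420)&(q[:,2]>120)]
H,_,_=np.histogram2d(q[:,0],q[:,1],[np.arange(350,651,50),np.arange(-400,401,50)]); print(H.astype(int))
o=bot.get_obs(); Rm=R.from_euler('xyz',o['tcp_rot']).as_matrix()
print('to (509,307,260) tool cm',Rm.T@(np.array([509,307,260])-o['tool_pos'])/10, Rm.T@(np.array([420,200,330])-o['tool_pos'])/10)
E
```

```text
625 [369.  14. 153.] [ 434.  382. 1383.] [399. 351. 201.]
589 [434.  14. 154.] [ 692.  284. 1383.] [660. 254. 200.]
((412.634521484375, 221.26646423339844), (19.352144241333008, 19.623952865600586), 117.78631591796875) [[ 499.97190573 -207.64055995  135.        ]]
[ 500.23240681 -207.58414622  133.62336345]
[[   0    0    0    0    0    0    0    0    0    0    0    0    0    0
   150  165]
 [   0    0    0    1    0    0    0    0 1024    0    0    0    0    0
   153  152]
 [   0    0    0  210   99    0    0    0    0    0    0    0    0   25
    59    2]
 [   0    0    0  199  109    0    0    0    0    0   16    0    0   61
   140   27]
 [   0    0    0   84  145    0    0    0    0    0   15    0    0    0
     0    0]
 [   0    0    0    6   38    0    0    0    0    0    0    0   96   85
     0    0]]
to (509,307,260) tool cm [-39.39144863  -7.95709533  -3.37326601] [-34.09839437 -20.83675463 -10.35881917]
```

```bash
python3 -m crank '[[[1,0,0,-5,0],[1,0,0,-7.4,0],[0.75,-39.4,-8,-7.4,49],[0.75,-39.4,-8,-7.4,49],[0.75,-39.4,-8,-7.4,49],[0.75,-39.4,-8,-7.4,49],[0.75,-39.4,-8,-7.4,49],[0.75,-39.4,-8,-7.4,49],[0.75,-39.4,-8,-7.4,49],[0.75,-39.4,-8,-7.4,49]]]'
python3 -m crank '[[[0.75,0,0,0,0],[0.75,0,0,0,0],[0.75,0,0,0,0],[0.75,0,0,0,0],[0.75,0,0,0,0],[0.75,0,0,0,0],[0.75,0,0,0,0],[0.75,0,0,0,0],[0.75,0,0,0,0],[0.75,0,0,0,0]]]'
python3 - <<'E'
from h import *
o=bot.get_obs(); c,T=pose('wrist',o); im,d=bot.capture('wrist'); np.savez('w1.npz',im=im,d=d,T=T); cv2.imwrite('pics/w1.png',im[:,:,::-1]); print(o['tool_pos'],np.degrees(o['tcp_rot']),o['grip_width'])
P=cloud(c,T,d); m=(abs(P[...,2]-149)<7)&(np.hypot(P[...,0]-509,P[...,1]-307)<35); print(P[m].mean(0),P[m].min(0),P[m].max(0))
E
```

```text
time: 1.15
tool_pos: [508.8, 306.4, 300.5]
tcp_rot: [-3.141, -0.0, 1.982]
contact_force: [0.6, 0.6, 0.8]
grip_width: 68.8
finger_force: 0.0
time: 2.15
tool_pos: [507.3, 307.7, 300.7]
tcp_rot: [3.142, -0.0, 1.983]
contact_force: [-0.0, 0.4, 0.0]
grip_width: 69.0
finger_force: 0.0
[507.27163854 307.74909415 300.72180854] [ 1.79997949e+02 -4.11533548e-03  1.13591890e+02] 69.01306094926919
[508.51853987 310.23635927 149.16616005] [486.60613932 287.88553983 142.02377505] [530.55875171 331.66672077 151.88417125]
```

View pics/w1.png

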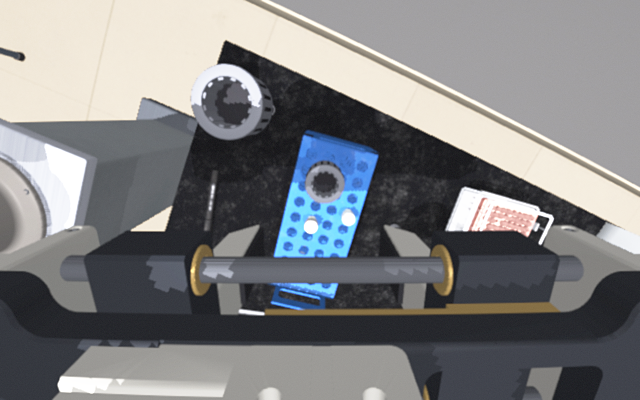

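The wrist picture shows the opener's head centred between the fingers at (324,183), with the large look-alike well off at (232,100). I'll descend and grip.

```bash
python3 -m crank '[[[0.75,0.06,0.18,4,0],[0.75,0.06,0.18,8,0],[0.75,0.06,0.18,12,0],[0.75,0.06,0.18,14,0],[0.75,0.06,0.18,16,0],[0.75,0.06,0.18,17,0],[0.75,0.06,0.18,18,0],[0.75,0.06,0.18,18.4,0],[0.75,0.06,0.18,18.4,0],[0.75,0.06,0.18,18.4,0]]]'
python3 -m crank '[[[0,0,0,0,0],[0,0,0,0,0],[0,0,0,0,0],[0,0,0,0,0],[0,0,0,0,0],[0,0,0,0,0],[0,0,0,0,0],[0,0,0,0,0],[0,0,0,0,0],[0,0,0,0,0]]]'
```

```text
time: 3.2
tool_pos: [509.1, 309.2, 117.5]
tcp_rot: [3.14, -0.0, 1.983]
contact_force: [-0.1, -0.4, 0.9]
grip_width: 68.6
finger_force: 0.0
time: 4.2
tool_pos: [508.8, 309.1, 116.9]
tcp_rot: [3.141, -0.0, 1.983]
contact_force: [-0.3, 0.5, 3.0]
grip_width: 43.3
finger_force: 30.0
```

```bash
python3 -m crank '[[[0,0,0,-1,0],[0,0,0,-3,0],[0,0,0,-5,0],[0,0,0,-7,0],[0,0,0,-9,0],[0,0,0,-12,0],[0,0,0,-15,0],[0,0,0,-17,0],[0,0,0,-19,0],[0,0,0,-19,0]]]'
python3 - <<'E'
from h import *
o=bot.get_obs(); print(o['contact_force'],o['tool_pos'])
im,d=bot.capture('side'); cv2.imwrite('pics/s1.png',cv2.resize(im[90:190,240:360,::-1],None,fx=5,fy=5,interpolation=cv2.INTER_CUBIC))
Rm=R.from_euler('xyz',o['tcp_rot']).as_matrix()
print(Rm.T@(np.array([500,-207.6,307])-o['tool_pos'])/10, Rm)
E
```

```text
time: 5.2
tool_pos: [509.2, 309.4, 309.8]
tcp_rot: [3.137, -0.0, 1.983]
contact_force: [0.2, -0.3, -1.1]
grip_width: 43.7
finger_force: 30.0
[ 0.18772126 -0.3088573  -1.13771299] [509.23156723 309.36622349 309.77985542]
[-47.00322904 -21.54389177   0.16566001] [[-4.00352686e-01  9.16350519e-01  4.41063728e-03]
 [ 9.16361121e-01  4.00347239e-01  2.09395713e-03]
 [ 1.53012247e-04  4.88005788e-03 -9.99988081e-01]]
```

View pics/s1.png

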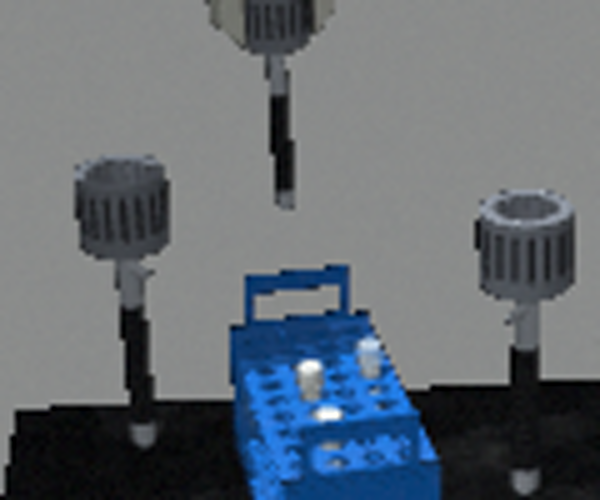

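The opener hangs upright in the gripper, clear of the rack, and the tubes are still in place. Next I'll swing beside the ring with the wrist camera over it.

```bash
python3 -m crank '[[[0,-5.6,-2.75,0,4],[0,-10,-4.9,0,8],[0,-14,-6.9,0,12],[0,-18,-8.9,0,16],[0,-22,-10.8,0,20],[0,-26,-12.8,0,24],[0,-30,-14.8,0,28],[0,-34,-16.7,0,31],[0,-38,-18.7,0,34],[0,-42,-20.7,0,34]]]'
python3 - <<'E'
from h import *
o=bot.get_obs();Rm=R.from_euler('xyz',o['tcp_rot']).as_matrix()
print(o['tool_pos'],o['tcp_rot'],Rm.T@(np.array([481,-315,309])-o['tool_pos'])/10)
E
```

```text
time: 6.25
tool_pos: [485.9, -160.1, 305.1]
tcp_rot: [-3.139, -0.001, 1.388]
contact_force: [0.9, 0.1, -0.8]
grip_width: 43.7
finger_force: 30.0
[ 485.91297632 -160.10736799  305.10416586] [-3.13869131e+00 -1.06470094e-03  1.38763851e+00] [-15.31924046   2.33687686  -0.41267585]
```

```bash
python3 -m crank '[[[0,-4,0.6,-0.3,0],[0,-8,1.2,-0.3,0],[0,-12,1.8,-0.3,0],[0,-14,2.1,-0.3,0],[0,-15.3,2.3,-0.3,0],[0,-15.3,2.3,-0.3,0],[0,-15.3,2.3,-0.3,0],[0,-15.3,2.3,-0.3,0],[0,-15.3,2.3,-0.3,0],[0,-15.3,2.3,-0.3,0]]]'
python3 - <<'E'
from h import *
o=bot.get_obs(); c,T=pose('wrist',o); im,d=bot.capture('wrist'); np.savez('w2.npz',im=im,d=d,T=T); print(o['tool_pos'],np.degrees(o['tcp_rot']))
P=cloud(c,T,d); g=np.hypot(P[...,0]-500,P[...,1]+207.6)<40; v,u=np.where(g); print(u.min(),u.max(),v.min(),v.max())
u0,v0=max(0,u.min()-10),max(0,v.min()-10); cr=im[v0:v.max()+10,u0:u.max()+10,::-1]
k=min(800/cr.shape[1],600/cr.shape[0]); cv2.imwrite('pics/w2.png',cv2.resize(cr,None,fx=k,fy=k,interpolation=cv2.INTER_CUBIC)); print(u0,v0,k)
E
```

```text
time: 7.25
tool_pos: [482.3, -312.5, 310.0]
tcp_rot: [3.141, 0.0, 1.39]
contact_force: [-0.1, 0.4, -2.0]
grip_width: 43.6
finger_force: 30.0
[ 482.32627216 -312.49327975  310.02401884] [1.79973992e+02 3.21538553e-03 7.96631521e+01]
1 639 0 399
0 0 1.25
```

View pics/w2.png

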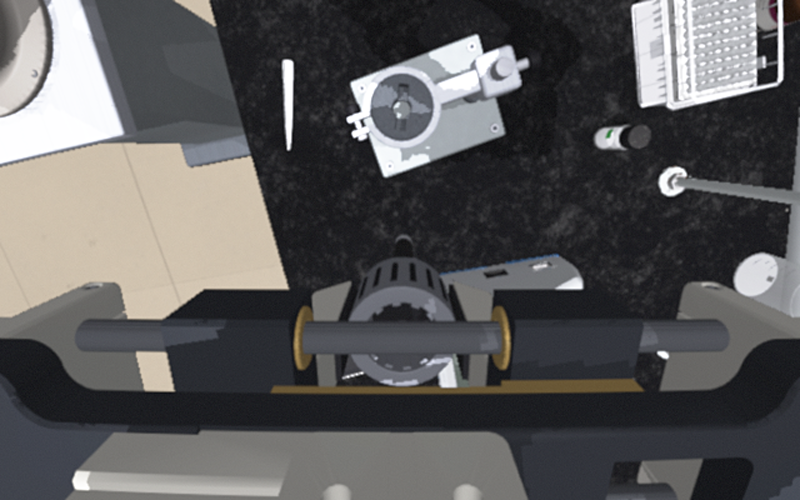

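The wrist picture shows the ring at about (322,87) in full-image pixels. The slots are dark wedges running roughly vertical in the image, at (323,74) and (320,100), and the opener is firmly held.

```bash
python3 - <<'E'
from h import *
z=np.load('w2.npz'); c=bot.calibration('wrist'); T=z['T']; P=cloud(c,T,z['d']); im=z['im']
hsv=cv2.cvtColor(im,cv2.COLOR_RGB2HSV)
Q=onplane(c,T,np.stack(np.meshgrid(np.arange(640),np.arange(400)),-1).reshape(-1,2),135).reshape(400,640,3)
# collar mask: gray dark disc, near
near=np.hypot(Q[...,0]-500,Q[...,1]+207.6)<45
m=(near&(hsv[...,2]<150)&(P[...,2]>100)&(P[...,2]<142)).astype(np.uint8)
n,l,s,ce=cv2.connectedComponentsWithStats(m); k=1+s[1:,4].argmax()
ct=max(cv2.findContours((l==k).astype(np.uint8),0,1)[0],key=len); h=cv2.convexHull(ct)
e=cv2.fitEllipse(h); C=onplane(c,T,[e[0]],135)[0]; print(e,C, np.median(P[l==k],0))
x,y=Q[...,0]-C[0],Q[...,1]-C[1]; r=np.hypot(x,y)
hole=near&(r<9)&(P[...,2]<60); print('bore',hole.sum(),Q[hole].mean(0))
for lab,mm in (('depth',(r<19.5)&(r>9.5)&(P[...,2]<128)&(z['d']>0)),('dark',(r<19)&(r>10)&(hsv[...,2]<np.percentile(hsv[...,2][(r<19)&(r>10)],22)))):
    a=np.arctan2(y[mm],x[mm]); w=np.exp(2j*a).mean(); print(lab,mm.sum(),'axis deg',np.degrees(np.angle(w))/2,abs(w)); 
# block/rod direction for stand yaw from base plate
g=np.hypot(Q[...,0]-540,Q[...,1]+200)<140; b=g&(P[...,2]>2)&(P[...,2]<16)&(hsv[...,2]>120)&(hsv[...,1]<60); print(cv2.minAreaRect(P[b][:,:2].astype(np.float32)))
# gray-level by angle
for a in range(0,180,10):
    t=np.radians(a); q=[]
    for sg in (1,-1):
        i=np.argmin(np.hypot(x-sg*14*np.cos(t),y-sg*14*np.sin(t))); q+= [int(hsv[...,2].flat[i]),round(float(P[...,2].flat[i]))]
    print(a,q)
E
```

```text
((320.97259521484375, 85.31529998779297), (50.03234100341797, 53.17385482788086), 1.7238069772720337) [ 499.85240672 -209.19224973  135.        ] [ 502.28595108 -211.54137387  134.72434089]
bore 144 [ 499.77601918 -211.00651555  135.        ]
depth 136 axis deg 74.43289746687302 0.9370922208921704
dark 156 axis deg 75.8309517151135 0.7254625652451838
((493.0732727050781, -202.04287719726562), (148.6665496826172, 260.9678039550781), 86.63656616210938)
0 [157, 134, 108, 134]
10 [135, 134, 109, 135]
20 [102, 135, 109, 135]
30 [103, 134, 106, 135]
40 [105, 134, 103, 136]
50 [98, 136, 104, 135]
60 [82, 117, 98, 117]
70 [88, 118, 105, 118]
80 [102, 118, 89, 118]
90 [87, 117, 82, 119]
100 [111, 133, 101, 136]
110 [148, 135, 105, 134]
120 [154, 133, 105, 135]
130 [160, 135, 108, 136]
140 [160, 134, 105, 136]
150 [159, 136, 119, 134]
160 [156, 135, 156, 136]
170 [108, 135, 161, 134]
```

```bash
python3 - <<'E'
from h import *
z=np.load('w2.npz'); c=bot.calibration('wrist'); T=z['T']; P=cloud(c,T,z['d'])
o=bot.get_obs(); p=o['tool_pos']; Rm=R.from_euler('xyz',o['tcp_rot']).as_matrix()
m=(np.hypot(P[...,0]-p[0],P[...,1]-p[1])<14)&(P[...,2]<p[2]-75)&(P[...,2]>p[2]-125)
L=(P[m]-p)@Rm; print('handle in tool frame',m.sum(),L.min(0),L.max(0))
for a in range(75,125,8):
    q=L[(L[:,2]>=a)&(L[:,2]<a+8)]; 
    if len(q): print(a,len(q),'x',q[:,0].min().round(1),np.median(q[:,0]).round(1),q[:,0].max().round(1),'y',q[:,1].min().round(1),q[:,1].mean().round(1),q[:,1].max().round(1))
cs,Ts=pose('side'); im,d=bot.capture('side'); P=cloud(cs,Ts,d)
m=(np.hypot(P[...,0]-p[0],P[...,1]-p[1])<26)&(P[...,2]<p[2]-8)&(P[...,2]>p[2]-125)
q=P[m]-p
for a in range(-125,-8,6):
    k=q[(q[:,2]>=a)&(q[:,2]<a+6)]
    if len(k): print(a,len(k),k.min(0).round(1),k.max(0).round(1))
v,u=np.where(m); cr=im[v.min()-25:v.max()+8,u.min()-20:u.max()+20,::-1]; k=int(min(800/cr.shape[1],600/cr.shape[0]))
a=cv2.resize(cr,None,fx=k,fy=k,interpolation=cv2.INTER_CUBIC)
w=cv2.resize(z['im'][175:225,285:365,::-1],None,fx=5,fy=5,interpolation=cv2.INTER_CUBIC)
print(u.min()-20,v.min()-25,k,a.shape,'wrist at x',a.shape[1])
a=cv2.copyMakeBorder(a,0,max(0,250-a.shape[0]),0,0,0); w=cv2.copyMakeBorder(w,0,a.shape[0]-250,0,0,0)
cv2.imwrite('pics/s2.png',np.hstack([a,w])[:600,:800])
E
```

```text
handle in tool frame 145 [ 0.64338116 -6.42922874 75.20060241] [  6.52538348   6.81350561 112.87300672]
75 46 x 0.6 5.4 6.4 y -6.3 0.3 6.8
83 34 x 0.8 5.2 6.5 y -6.4 0.4 6.8
91 24 x 2.8 5.7 6.5 y -5.6 0.2 6.1
99 26 x 1.8 5.0 6.1 y -5.8 0.6 6.4
107 15 x 1.4 5.0 6.1 y -5.0 0.3 6.5
-119 5 [  -1.    -7.4 -117.6] [   5.4   -4.  -113.3]
-113 15 [  -4.8   -7.6 -112.9] [   5.7   -3.5 -107.1]
-107 13 [  -4.5   -8.6 -106.9] [   6.1   -2.  -102.1]
-101 16 [  -6.1   -8.3 -100.5] [  6.6  -0.9 -95.1]
-95 16 [ -5.6 -10.2 -94.5] [  6.9  -0.3 -89.1]
-89 15 [ -5.5  -8.9 -89. ] [  5.2  -1.3 -83.2]
-83 12 [ -4.9  -6.5 -82.9] [  5.4  -2.  -77.8]
-77 16 [ -6.4  -8.8 -76.7] [  5.8  -2.1 -71.4]
-71 17 [ -6.2  -8.7 -70.6] [  6.3  -2.2 -65. ]
-65 16 [ -5.9  -8.7 -64.9] [  6.6  -1.2 -60.2]
-59 18 [ -5.5  -8.  -58.8] [  6.7  -1.4 -53.4]
-53 14 [ -4.9  -7.6 -52.9] [  5.3  -3.4 -47.1]
-47 16 [ -6.4  -9.6 -46.1] [  5.6   0.3 -41.6]
-41 17 [ -6.2  -8.3 -40.9] [  6.   -0.8 -35.6]
-35 19 [ -5.9  -7.8 -34.4] [  6.3  -1.2 -29.1]
-29 12 [ -5.3  -8.  -28.6] [  4.6  -2.  -23.2]
-23 17 [-10.7 -15.3 -22.7] [  5.1  -3.  -17.3]
-17 15 [-10.4 -16.7 -16.7] [  1.2  -5.9 -12.8]
261 183 8 (584, 408, 3) wrist at x 408
```

View pics/s2.png

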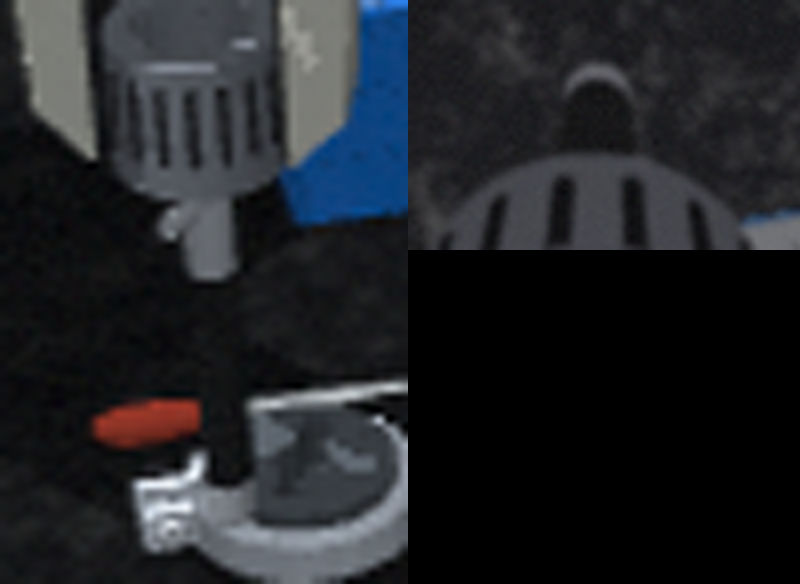

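Both ends agree. The handle is centred in the grip and upright, the pin's near end shows at side pixel (282,211), so it lies at about 65° in the world. The slots are at about 74.5°. I'll go over the ring with a −9.5° tool turn.

```bash
python3 -m crank '[[[0,3,0,0,-2],[0,6,0,0,-4],[0,8.5,-0.1,0,-6],[0,10,-0.1,0,-8],[0,10.45,-0.13,0,-9.5],[0,10.45,-0.13,0,-9.5],[0,10.45,-0.13,2,-9.5],[0,10.45,-0.13,4,-9.5],[0,10.45,-0.13,4.6,-9.5],[0,10.45,-0.13,4.6,-9.5]]]'
python3 - <<'E'
from h import *
o=bot.get_obs(); p=o['tool_pos']; print(p,np.degrees(o['tcp_rot']),o['contact_force'],o['moment'])
im,d=bot.capture('side'); cv2.imwrite('pics/s3.png',cv2.resize(im[170:270,255:345,::-1],None,fx=6,fy=6,interpolation=cv2.INTER_CUBIC))
c,T=pose('side'); P=cloud(c,T,d)
for lo,hi in ((135,145),(145,175),(175,225)):
    m=(P[...,2]>lo)&(P[...,2]<hi)&(np.hypot(P[...,0]-p[0],P[...,1]-p[1])<11); q=P[m]; print(lo,m.sum(),q.min(0).round(1),q.max(0).round(1))
E
```

```text
time: 8.35
tool_pos: [499.2, -211.1, 262.9]
tcp_rot: [-3.14, -0.001, 1.554]
contact_force: [-0.2, 0.1, -1.0]
grip_width: 43.5
finger_force: 30.0
[ 499.21425892 -211.06312228  262.90594113] [-1.79896745e+02 -4.71742063e-02  8.90164749e+01] [-0.19060533  0.12085902 -1.04988489] [-0.05165438  0.0616279  -0.01650406]Traceback (most recent call last):
  File "<stdin>", line 6, in <module>
    return umr_minimum(a, axis, None, out, keepdims, initial, where)
ValueError: zero-size array to reduction operation minimum which has no identity
```

View pics/s3.png

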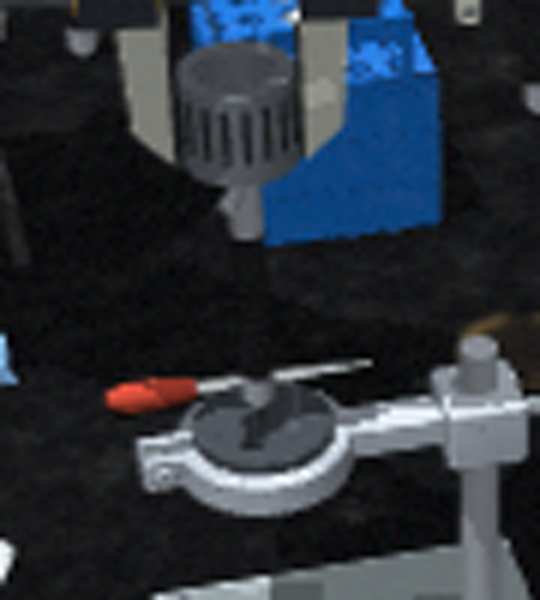

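The butt's light tip at crop (258,392) is just above the collar, and the collar's centre is near (265,425). I'll measure that offset properly once the arm has settled.

```bash
python3 -m crank '[[[0,0,0,0,0],[0,0,0,0,0],[0,0,0,0,0],[0,0,0,0,0],[0,0,0,0,0],[0,0,0,0,0],[0,0,0,0,0],[0,0,0,0,0],[0,0,0,0,0],[0,0,0,0,0]]]'
python3 - <<'E'
from h import *
o=bot.get_obs(); p=o['tool_pos']; print(p,np.degrees(o['tcp_rot']))
im,d=bot.capture('side'); c,T=pose('side'); P=cloud(c,T,d); g=cv2.cvtColor(im,cv2.COLOR_RGB2GRAY)
Q=onplane(c,T,np.stack(np.meshgrid(np.arange(640),np.arange(400)),-1).reshape(-1,2),135).reshape(400,640,3)
# handle columns: depth points on handle
h=(np.hypot(P[...,0]-p[0],P[...,1]-p[1])<14)&(P[...,2]>140)&(P[...,2]<225); v,u=np.where(h); print('handle',h.sum(),v.min(),v.max(), P[h].min(0),P[h].max(0))
for r in range(v.min(),v.max()+1,4): k=u[v==r]; print(r,k.min(),k.max(),P[r,k.min(),0].round(1),P[r,k.max(),0].round(1)) if len(k) else 0
# collar: x extents of dark disc along rows on z=135
n=(np.hypot(Q[...,0]-500,Q[...,1]+209)<40)&(g<135)&(P[...,2]>105)&(P[...,2]<140)
N,l,s,_=cv2.connectedComponentsWithStats(n.astype(np.uint8)); k=1+s[1:,4].argmax(); ct=max(cv2.findContours((l==k).astype(np.uint8),0,1)[0],key=len)
e=cv2.fitEllipse(cv2.convexHull(ct)); print(e,onplane(c,T,[e[0]],135)); q=Q[l==k]; print(q.min(0),q.max(0))
E
```

```text
time: 9.4
tool_pos: [499.7, -210.3, 263.7]
tcp_rot: [-3.142, -0.0, 1.555]
contact_force: [-0.2, -0.8, -1.9]
grip_width: 43.5
finger_force: 30.0
[ 499.66231215 -210.32472421  263.68782414] [-1.79999372e+02 -5.52052976e-03  8.90926521e+01]
handle 155 209 237 [ 493.17195668 -219.90813619  146.33898242] [ 506.38085705 -209.56327809  223.27223253]
209 295 299 497.2 506.2
213 294 299 494.3 505.6
217 294 299 493.7 505.1
221 296 299 497.7 504.5
225 295 300 494.8 506.3
229 295 300 494.2 505.7
233 296 300 495.9 505.2
237 298 298 499.9 499.9
((299.0078430175781, 240.7745819091797), (14.500502586364746, 31.61989402770996), 84.9363784790039) [[ 501.74262694 -215.65562992  135.        ]]
[ 464.12437124 -244.10718447  135.        ] [ 539.88997159 -184.80150575  135.        ]
```

```bash
python3 -m crank '[[[0,0,0,0.3,0],[0,0,0,0.6,0],[0,0,0,0.8,0],[0,0,0,1,0],[0,0,0,1.1,0],[0,0,0,1.2,0],[0,0,0,1.3,0],[0,0,0,1.4,0],[0,0,0,1.5,0],[0,0,0,1.5,0]]]'
```

```text
time: 10.45
tool_pos: [499.6, -210.3, 248.6]
tcp_rot: [-3.141, -0.0, 1.555]
contact_force: [0.2, -0.6, -2.2]
grip_width: 43.4
finger_force: 30.0
```

No contact with the butt at about 131.6 mm. I'll continue gently.

```bash
python3 -m crank '[[[0,0,0,0.1,0],[0,0,0,0.2,0],[0,0,0,0.3,0],[0,0,0,0.4,0],[0,0,0,0.5,0],[0,0,0,0.6,0],[0,0,0,0.7,0],[0,0,0,0.8,0],[0,0,0,0.8,0],[0,0,0,0.8,0]]]'
```

```text
time: 11.45
tool_pos: [499.7, -210.3, 240.7]
tcp_rot: [-3.142, -0.0, 1.555]
contact_force: [-0.1, 0.7, -1.3]
grip_width: 43.7
finger_force: 30.0
```

```bash
python3 -m crank '[[[0,0,0,0.6,0],[0,0,0,1.2,0],[0,0,0,1.8,0],[0,0,0,2.4,0],[0,0,0,3,0],[0,0,0,3.6,0],[0,0,0,4.2,0],[0,0,0,4.6,0],[0,0,0,5,0],[0,0,0,5,0]]]'
python3 -c "
from plant import bot;o=bot.get_obs();print(o['contact_force'],o['moment'])"
```

```text
time: 12.45
tool_pos: [499.6, -210.2, 190.1]
tcp_rot: [-3.141, -0.001, 1.555]
contact_force: [0.3, 1.7, -3.1]
grip_width: 43.5
finger_force: 30.0
[ 0.31165845  1.73744009 -3.09667234] [ 0.20893387 -0.10767774 -0.01403445]
```

```bash
python3 -m crank '[[[0,0.03,0,0.4,0],[0,0.03,0,0.8,0],[0,0.03,0,1.2,0],[0,0.03,0,1.6,0],[0,0.03,0,2,0],[0,0.03,0,2.4,0],[0,0.03,0,2.7,0],[0,0.03,0,2.9,0],[0,0.03,0,3,0],[0,0.03,0,3,0]]]'
python3 -c "
from plant import bot;o=bot.get_obs();print(o['contact_force'],o['moment'])"
```

```text
time: 13.45
tool_pos: [499.7, -209.9, 160.5]
tcp_rot: [-3.142, -0.0, 1.555]
contact_force: [1.4, 0.9, -3.2]
grip_width: 43.7
finger_force: 30.0
[ 1.35338327  0.86142424 -3.1539145 ] [ 0.20040718 -0.26778482 -0.01294601]
```

```bash
python3 -m crank '[[[0,0.02,0.03,0.1,0],[0,0.02,0.03,0.2,0],[0,0.02,0.03,0.3,0],[0,0.02,0.03,0.4,0],[0,0.02,0.03,0.5,0],[0,0.02,0.03,0.6,0],[0,0.02,0.03,0.7,0],[0,0.02,0.03,0.75,0],[0,0.02,0.03,0.8,0],[0,0.02,0.03,0.8,0]]]'
python3 -c "
from plant import bot;o=bot.get_obs();print(o['contact_force'],o['moment'])"
```

```text
time: 14.45
tool_pos: [500.0, -209.8, 152.6]
tcp_rot: [-3.142, -0.0, 1.555]
contact_force: [-0.0, 0.9, -1.6]
grip_width: 43.6
finger_force: 30.0
[-3.57260469e-04  9.18693614e-01 -1.58616117e+00] [0.03916168 0.00855431 0.04725493]
```

```bash
python3 -m crank '[[[0,0,0,0.05,0],[0,0,0,0.1,0],[0,0,0,0.15,0],[0,0,0,0.2,0],[0,0,0,0.25,0],[0,0,0,0.3,0],[0,0,0,0.3,0],[0,0,0,0.3,0],[0,0,0,0.3,0],[0,0,0,0.3,0]]]'
python3 -c "
from plant import bot;o=bot.get_obs();print(o['contact_force'],o['moment'])"
```

```text
time: 15.45
tool_pos: [500.4, -210.0, 150.4]
tcp_rot: [3.14, 0.001, 1.555]
contact_force: [0.0, 2.2, 4.8]
grip_width: 43.7
finger_force: 30.0
[0.03069983 2.22404031 4.81560916] [0.15294422 0.04122    0.18486113]
```

Contact is at about 6 N, with a twist of +0.18 N m about the vertical. The pin sits on a slot edge and is being urged anticlockwise, so I'll turn that way (negative tool turn) under the same light pressure.

```bash
python3 -m crank '[[[0,0,0,0,-0.5],[0,0,0,0,-1],[0,0,0,0,-1.5],[0,0,0,0,-2],[0,0,0,0,-2.5],[0,0,0,0,-3],[0,0,0,0,-3],[0,0,0,0,-3],[0,0,0,0,-3],[0,0,0,0,-3]]]'
python3 -c "
from plant import bot;o=bot.get_obs();print(o['contact_force'],o['moment'])"
```

```text
time: 16.45
tool_pos: [500.1, -209.8, 149.5]
tcp_rot: [3.141, -0.0, 1.607]
contact_force: [3.8, 0.6, -1.2]
grip_width: 43.8
finger_force: 30.0
[ 3.82180186  0.59507685 -1.18870491] [ 0.04793745 -0.63028169  0.094729  ]
```

```bash
python3 -m crank '[[[0,0,0.05,0,-0.5],[0,0,0.05,0,-0.5],[0,0,0.05,0.06,-0.5],[0,0,0.05,0.12,-0.5],[0,0,0.05,0.18,-0.5],[0,0,0.05,0.24,-0.5],[0,0,0.05,0.3,-0.5],[0,0,0.05,0.3,-0.5],[0,0,0.05,0.3,-0.5],[0,0,0.05,0.3,-0.5]]]'
python3 -c "
from plant import bot;o=bot.get_obs();print(o['contact_force'],o['moment'])"
```

```text
time: 17.45
tool_pos: [500.3, -209.8, 146.5]
tcp_rot: [-3.141, -0.0, 1.616]
contact_force: [0.2, -0.1, -0.6]
grip_width: 43.7
finger_force: 30.0
[ 0.18018948 -0.11778277 -0.58112913] [-0.05044405  0.05676737 -0.02037004]
```

Free in the slot. I'll go down to about 141 next.

```bash
python3 -m crank '[[[0,0,0,0.1,0],[0,0,0,0.2,0],[0,0,0,0.3,0],[0,0,0,0.35,0],[0,0,0,0.4,0],[0,0,0,0.45,0],[0,0,0,0.5,0],[0,0,0,0.5,0],[0,0,0,0.5,0],[0,0,0,0.5,0]]]'
python3 -c "
from plant import bot;o=bot.get_obs();print(o['contact_force'],o['moment'])"
```

```text
time: 18.45
tool_pos: [500.5, -209.8, 141.7]
tcp_rot: [-3.142, -0.0, 1.616]
contact_force: [-0.5, 0.4, -1.2]
grip_width: 43.2
finger_force: 30.0
[-0.50100784  0.36831846 -1.22185373] [-0.03745847  0.02895232  0.02145108]
```

```bash
python3 -m crank '[[[0,0,0,0.04,0],[0,0,0,0.08,0],[0,0,0,0.12,0],[0,0,0,0.16,0],[0,0,0,0.2,0],[0,0,0,0.24,0],[0,0,0,0.28,0],[0,0,0,0.3,0],[0,0,0,0.3,0],[0,0,0,0.3,0]]]'
python3 -c "
from plant import bot;o=bot.get_obs();print(o['contact_force'],o['moment'])"
```

```text
time: 19.45
tool_pos: [500.5, -209.8, 140.0]
tcp_rot: [3.141, 0.001, 1.616]
contact_force: [-3.0, 2.4, 8.9]
grip_width: 43.3
finger_force: 30.0
[-2.97273343  2.35156161  8.94019876] [0.25757045 0.82143434 0.03930103]
```

The head is seated at TCP z = 140, exactly the home height, at about 10 N. I'll relax the push, release and retreat upward.

```bash
python3 -m crank '[[[0,0,0,-0.1,0],[0,0,0,-0.1,0],[0.75,0,0,-0.1,0],[0.75,0,0,-0.1,0],[0.75,0,0,-0.1,0],[0.75,0,0,-0.1,0],[0.75,0,0,-0.1,0],[0.75,0,0,-0.1,0],[0.75,0,0,-0.1,0],[0.75,0,0,-0.1,0]]]'
python3 -m crank '[[[0.75,0,0,-0.5,0],[0.75,0,0,-1.5,0],[0.75,0,0,-3,0],[0.75,0,0,-5,0],[0.75,0,0,-8,0],[0.75,0,0,-11,0],[0.75,0,0,-14,0],[0.75,0,0,-15,0],[0.75,0,0,-15,0],[0.75,0,0,-15,0]]]'
python3 - <<'E'
from h import *
o=bot.get_obs(); print(o['tool_pos'],o['grip_width'])
im,d=bot.capture('side'); cv2.imwrite('pics/s4.png',cv2.resize(im[140:270,235:365,::-1],None,fx=4,fy=4,interpolation=cv2.INTER_CUBIC))
c,T=pose('wrist'); w,dw=bot.capture('wrist'); P=cloud(c,T,dw); m=(np.hypot(P[...,0]-500,P[...,1]+209)<30)&(P[...,2]>160)&(P[...,2]<190); q=P[m]; print(np.median(q,0),q.min(0),q.max(0))
x=q[abs(q[:,2]-np.percentile(q[:,2],70))<4]; A=np.c_[x[:,:2]-[500,-210],np.ones(len(x))]; print('plane',np.linalg.lstsq(A,x[:,2],rcond=None)[0])
E
```

```text
time: 20.45
tool_pos: [500.5, -209.8, 139.7]
tcp_rot: [3.141, -0.0, 1.616]
contact_force: [0.1, -0.1, -0.6]
grip_width: 68.9
finger_force: 0.0
time: 21.45
tool_pos: [500.0, -209.6, 288.7]
tcp_rot: [-3.14, -0.001, 1.616]
contact_force: [-0.2, 0.6, -0.9]
grip_width: 68.8
finger_force: 0.0
[ 500.02186023 -209.57224499  288.6509088 ] 68.79419125638532
[ 499.96278971 -209.43676442  172.64868784] [ 477.12300409 -232.01103469  160.03100375] [ 522.34174407 -187.77316792  175.12157074]
plane [-1.80129993e-03 -3.62935807e-03  1.72728255e+02]
```

View pics/s4.png

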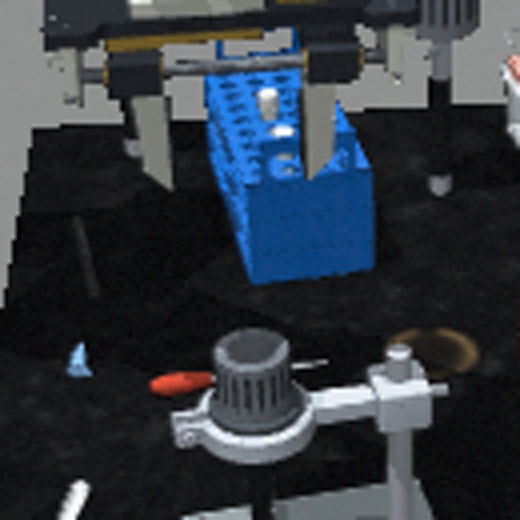

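The head sits flat on the collar at crop (258,390). Its top is at 172.7 mm against an expected 173, tilt is under 0.005 rad, and the gripper is clear.

```bash
python3 -c "
from plant import bot;print(bot.close_job())"
```

```text
the job is handed in; nothing more can be done
None
```

The opener is home in the ring: its pin dropped into the slots, the head sits flat on the collar, and it is released and upright; the job is handed in at about 21.5 s, though the judge returned no verdict.

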